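Seat the brass bar in the inclined V-block for marking out

TASK

Take the brass bar off its wooden rest and lay it lengthwise in the groove of the blue inclined V-block. Push it gently down the groove until its end bears on the nose of the stop screw, press it home with a steady push of about 10 newtons (never more than 14) for about a second, and leave it lying on both steel flanks and against the stop. Do not drop it or press it hard into the groove, and leave the jar, the screwdriver and the bangle where they are.

Things in the scene. Friction and masses are not known exactly. Their poses are not given: they have to be found in the camera images.
- bar: Loose solid brass cylinder, 30 mm diameter, 80 mm long, about 0.45 kg (varies by a fifth). Origin at its middle, on its axis; its x axis runs along its length. Both ends are flat and alike. It may roll about x. It starts lying on the rest.
- rest: Fixed light wooden rest on the bench holding the bar along its x axis in a shallow V, 60 mm long, 28 mm wide, the edges of the V 41 mm above the table, on a foot 90 x 60 x 10 mm. Origin on the table under its middle. The bar's axis starts 51 mm above the table and its sides are free from 10 mm below the axis upwards.
- vblock: Fixed base plate of the V-block, dark steel, 150 x 72 x 12 mm, its middle 10 mm along +x from the origin. Origin on the table; its x axis, seen from above, runs down the groove towards the stop screw, z is up.
- groove: 90-degree V groove of two oiled steel flanks on a blue riser 30 mm wide, fixed on the base. Origin on the V's bottom line, 42 mm above the table. x runs along the groove downhill, 12 degrees below horizontal (pitch +0.209 rad), y across, z square to the groove, upwards. A bar lying in it has its axis at y = 0, z = 21.2 mm and does not slide down by itself; sliding it takes 0.5 to 3 N of push.
- flank_left: Steel flank of the V on its +y side, fixed; origin and axes are those of the groove. It runs from x = -56 mm (open, uphill end) to x = +40 mm and rises to z = 12.3 mm at y = 12.3 mm (outer edge at y = 17 mm), so a seated bar's sides are free from about 9 mm below its axis upwards.
- flank_right: Steel flank of the V on its -y side, fixed, mirror image of the left one; origin and axes are those of the groove. Friction with the bar is low (0.25 to 0.35); load on the bar across the groove while pushing adds to the drag, so that the stop can feel up to 5 N less than the push.
- bracket: Blue end plate, 44 mm wide, x = 44 to 56 mm, up to z = 34 mm, carrying the locked stop screw (13 mm thick, pointing uphill on the seated bar's axis; black 10 mm nose on a stiff spring, 1 mm per 8 N, 3 mm travel). Origin and axes as the groove. The nose's face, set anew each time at x = 12 to 38 mm, is not measured: find it by feel. A bar laid with its middle at x = -36 mm is clear of it.
- jar: Small amber glass jar with white lid, 48 mm diameter, 55 mm high, standing; origin under its middle. A bystander.
- screwdriver: Screwdriver lying on the bench, about 0.2 m long, along its x axis. A bystander.
- bangle: Copper bangle lying flat, 66 mm outer diameter, 12 mm high; origin under its middle. A bystander.
Not all that is in view belongs to the job. Of the things that look like the bar, the smallest one is meant.

How it is judged:
On the way:
1. the bar lies on both flanks and is pressed steadily against the stop with at least 3.5 N for 0.4 s (contact force between bar and bracket above 3.5 N and contact force between bar and flank_left above 0.3 N and contact force between bar and flank_right above 0.3 N and angle between the x axis of bar and the x axis of groove, either way round below 0.06 rad), for 0.4 s.
At the end, for the whole second after the job is handed in: The bar lies at rest in the groove, along it within 0.05 rad and within 2 mm of its seated axis, touching both flanks and the nose of the stop, let go (contact force between bar and bracket above 0.05 N and contact force between bar and flank_left above 0.2 N and contact force between bar and flank_right above 0.2 N and angle between the x axis of bar and the x axis of groove, either way round below 0.05 rad and y of bar in the frame of groove between -0.002 and 0.002 m and z of bar in the frame of groove between 0.0192 and 0.0232 m and x of bar in the frame of groove between -0.031 and 0.003 m and linear speed of bar below 0.01 m/s).
It fails at once if the bar is pushed against the stop or its bracket with more than 14 N (contact force between bar and bracket above 14 N).
It fails at once if the bar is dropped or pressed on a flank with more than 30 N (contact force between bar and flank_left above 30 N or contact force between bar and flank_right above 30 N).
It fails at once if the jar, screwdriver or bangle is moved more than 20 mm (distance of any of jar, screwdriver, bangle from where it was at the start of the episode above 0.02 m).
It also fails if it takes over 61 s, if anything falls off the work surface, if the arm or the gripper's body presses on something with over 40 N, if the wrist force passes 120 N, or if a joint passes its speed limit or range.

ROBOT

A 6-joint arm with a two-finger parallel gripper is mounted at the origin on the work surface. World frame = base frame: x ahead of the robot, y to its left, z up, the work surface at z = 0. Lengths are in m, angles in rad, forces in N, time in s.
With the tool pointing down it reaches from about 0.375 to 0.925 m from the base axis. Payload 5.7 kg.
Tool frame: the origin (TCP) lies midway between the tips of the shut fingers; the grasp point (between the pads) lies 19 mm behind it (ctrl.pinch_z is the z of the grasp point in the tool frame, in m); z points along the fingers, y is the direction in which the jaws open and shut (so a half turn about z gives the same grasp; the last joint's range is limited). The gripper opens to 85 mm and grips with 20 to 120 N. Pads are 22 mm wide; open, the fingers measure 114 mm over their backs; the gripper's body (76 mm by 85 mm) begins 54 mm behind the grasp point. The pads swing forward as they close: fully open they stand 13 mm farther back than shut.
Start: joints at [-1.306, 0.359, 1.51, -0, 1.272, -0.115], TCP at [0.222, -0.557, 0.231] pointing down, gripper open.
Joint ranges: [-2.97, 2.97], [-1.01, 2.36], [0.21, 2.38], [-0.96, 4.11], [0.2, 2.71], [-2.98, 2.98]. Speed limits (rad/s): [2.39, 2.39, 3.14, 3.14, 3.14, 3.14].

INTERFACE

Orientations are given as a rotation vector (axis times angle).
In Python, from station import ctrl gives the robot as it stands. Calls block until the motion is done:
- ctrl.goto(position, orientation): joint-space move of the TCP to a pose.
- ctrl.move_l(position, velocity=0.15, rot=None, guard=None): straight line of the TCP; rot=None keeps the orientation; velocity is the mean speed in m/s. With guard (N) it stops when the force on the tool has changed by that much, and returns True; else False.
- ctrl.set_joints(angles): joint-space move.
- ctrl.gripper_to(opening, f_grip=None): finger opening in m; f_grip is the grip in N (None keeps the last); returns when the fingers have stopped.
- ctrl.sleep(seconds).
- ctrl.solve_ik(position, orientation): joint angles nearest the present ones, or None.
- ctrl.get_state(): the state.
- ctrl.grab_frame(name): name is "scene" or "side" or "wrist"; returns a dict with "color" (384x512x3 uint8, red, green, blue), "K" (3x3 intrinsics, pixels), "R" (3x3) and "t" (3): a world point X has camera coordinates R X + t. Camera axes: x right, y down, z forward; pixel columns grow to the right and rows downward; lengths in m; the calibration is good to about 2 mm. The wrist camera is an equidistant fisheye: a pixel r from the principal point sees the ray r / f radians off the axis. A picture is of the moment at which its call begins. There is no depth.
A pose or a line that the arm cannot do raises ctrl.PlanningError and nothing moves.
- ctrl.hand_in(): hands the job in, once; it reports no verdict.
The state is a dict: "time": time; "qpos": joint angles; "dq": joint speeds; "joint_efforts": joint torques, N m; "eef_pos": TCP position; "eef_rot": TCP orientation; "force": force on the tool from outside, world axes, zero at the start; "moment": the same for the moment, N m; "finger_gap": finger opening in m.
Only numpy, scipy, OpenCV 4.12 (cv2) and the standard library are available. Lean on these libraries where they do the work, as an engineer would, in place of code of your own. Each camera call takes 0.05 s, during which the arm holds its last target.

## Working session

There is one attempt and no reset: what is moved stays moved. The work goes in short steps, each a Python script; the robot and the scene stay as the last script left them, time stands still between calls to the robot, and variables do not carry over. Pictures are saved under pics/ and viewed, and the job is handed in when it is done.

```bash
ls; mkdir -p pics
python3 - <<'E'
from station import ctrl
import cv2
for n in ("scene","side","wrist"):
    f=ctrl.grab_frame(n); cv2.imwrite(f"pics/{n}0.png",f["color"][:,:,::-1]); print(n,f["K"].tolist(),f["R"].tolist(),f["t"].tolist())
s=ctrl.get_state(); print(s, ctrl.pinch_z)
E
```

```text
pics
scene [[375.2610448315635, 0.0, 249.37538089175274], [0.0, 375.2610448315635, 194.62668700742066], [0.0, 0.0, 1.0]] [[-0.6255309196211714, 0.7801616547280619, -0.007672098139644983], [0.6631979143715903, 0.5265188334108669, -0.5319271044389754], [-0.4109496258315181, -0.33782497029620573, -0.8467553923497051]] [0.4012422917846831, -0.32489749723973593, 1.163017058468272]
side [[413.3088248249516, 0.0, 249.19761676083522], [0.0, 413.3088248249516, 196.81547405401886], [0.0, 0.0, 1.0]] [[-0.912658683919585, -0.40871299276472906, 0.002795748820842366], [-0.2075390935708008, 0.4575216458557618, -0.8646395018811283], [0.3521102828745294, -0.7897009770278454, -0.5023850272204431]] [0.5206340922326701, 0.191889270089076, 0.7416548097678513]
wrist [[297.3186396354542, 0.0, 252.77996680868583], [0.0, 297.3186396354542, 189.37709770816585], [0.0, 0.0, 1.0]] [[0.37002160215410346, -0.9290219460865397, -0.0014958706134898117], [-0.8861146597926319, -0.35341476735944843, 0.29983130575851946], [-0.279078525938314, -0.1096185472529577, -0.9539910641396242]] [-0.5975792814822244, -0.038109231622656205, 0.3804780419340332]
{'time': 0.15, 'qpos': array([-1.30613855e+00,  3.59334617e-01,  1.51118955e+00, -5.13540886e-05,
        1.27246592e+00, -1.15071431e-01]), 'dq': array([-0.00032364, -0.00086975, -0.00384377, -0.0005063 , -0.00031614,
        0.00051903]), 'joint_efforts': array([ 1.25134196e-03, -5.28027391e+01, -2.78928065e+01, -2.42859560e-04,
        8.20175512e-03, -1.89653639e-05]), 'eef_pos': array([ 0.22225731, -0.55676136,  0.23064743]), 'eef_rot': array([-3.08376821e+00, -5.92661021e-01,  2.40790096e-04]), 'force': array([0.43981227, 0.63808008, 0.01971626]), 'moment': array([0.0092927 , 0.03685802, 0.01257994]), 'finger_gap': 0.0856810698822534} -0.0187
```

View pics/scene0.png

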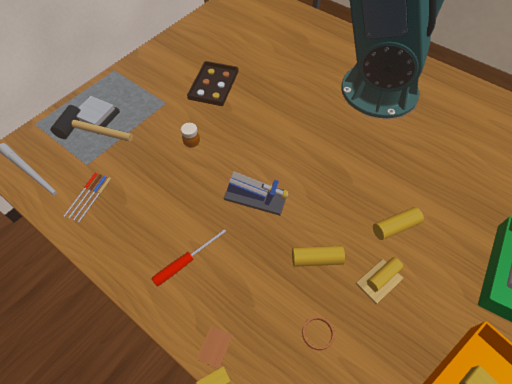

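View pics/side0.png

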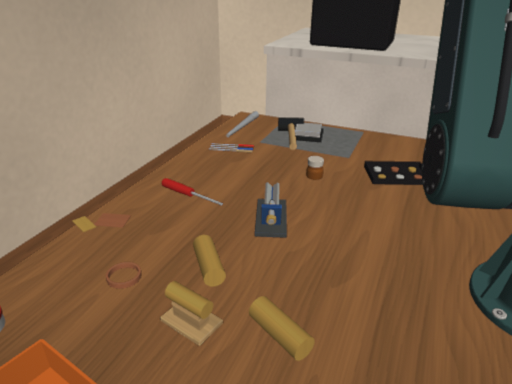

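View pics/wrist0.png

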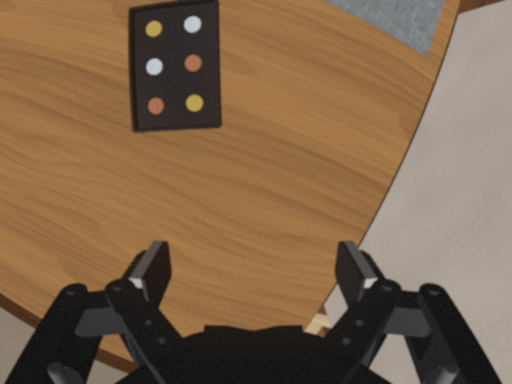

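Scene view: three things look like the bar. They are the cylinders at (399,222) and (318,256), both lying on the bench, and the smallest one on the wooden rest at (385,274). I choose the one on the rest. The V-block is at (257,192), jar (190,134), screwdriver (190,258) and bangle (317,334). Next I check close crops.

Run:
```python
import cv2,numpy as np
a=cv2.imread("pics/scene0.png");b=cv2.imread("pics/side0.png")
def c(im,x,y,w,h,s): return cv2.resize(im[y:y+h,x:x+w],None,fx=s,fy=s,interpolation=cv2.INTER_CUBIC)
A=c(a,345,240,70,70,5.7);B=c(b,150,270,80,80,5)
cv2.imwrite("pics/crop_bar.png",np.hstack([A[:399,:399],B[:399,:399]]))
A=c(a,215,160,80,60,5);B=c(b,235,170,80,75,5)
cv2.imwrite("pics/crop_vb.png",np.hstack([A[:300],B[37:337]]))
```

```text
(no output)
```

View pics/crop_bar.png

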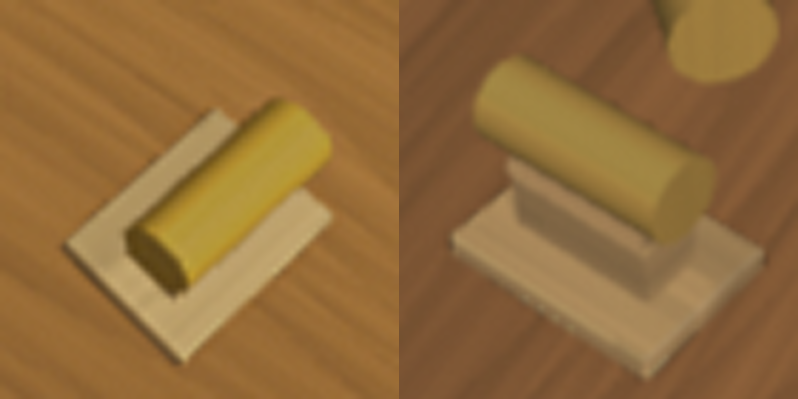

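View pics/crop_vb.png

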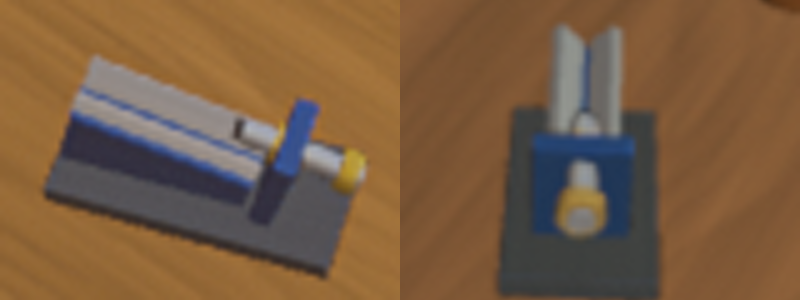

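Both crops agree: the bar sits on the light wooden rest, with shadowed end faces. The V-block has its riser's open end up-left in the scene view. The stop bracket is right, with a yellow knob at about (288,194) in the scene picture. I'll take rough positions now and refine them with the wrist camera.

```bash
cat > h.py <<'E'
import cv2,numpy as np
from station import ctrl
def ray(f,u,v,fish=False):
    K,R,t=[np.array(f[k],float) for k in("K","R","t")]
    d=np.array([(u-K[0,2])/K[0,0],(v-K[1,2])/K[1,1],1.])
    if fish:
        r=np.hypot(d[0],d[1]); d=np.array([np.sin(r)*d[0]/max(r,1e-9),np.sin(r)*d[1]/max(r,1e-9),np.cos(r)])
    d=R.T@d; return -R.T@t, d/np.linalg.norm(d)
def plane(f,u,v,z,fish=False):
    c,d=ray(f,u,v,fish); return c+d*(z-c[2])/d[2]
def tri(rs):
    A=0;b=0
    for c,d in rs:
        P=np.eye(3)-np.outer(d,d);A=A+P;b=b+P@c
    X=np.linalg.solve(A,b); return X,[np.linalg.norm((np.eye(3)-np.outer(d,d))@(X-c)) for c,d in rs]
def proj(f,X,fish=False):
    K,R,t=[np.array(f[k],float) for k in("K","R","t")]
    p=R@np.asarray(X)+t
    if fish:
        r=np.hypot(p[0],p[1]);th=np.arctan2(r,p[2]);q=p[:2]/max(r,1e-12)*th
    else: q=p[:2]/p[2]
    return K[:2,:2]@q+K[:2,2]
def comp(mask,seed=None,mn=20):
    n,l,s,c=cv2.connectedComponentsWithStats(mask.astype(np.uint8))
    return [(s[i],c[i],l==i) for i in range(1,n) if s[i,4]>=mn]
E
python3 - <<'E'
from h import *
fs={n:ctrl.grab_frame(n) for n in("scene","side")}
out={}
for n,(x0,y0,x1,y1) in {"scene":(360,250,412,300),"side":(155,275,220,335)}.items():
    im=fs[n]["color"]; hsv=cv2.cvtColor(im,cv2.COLOR_RGB2HSV)
    m=((hsv[...,1]>135)&(hsv[...,0]>=20)&(hsv[...,0]<35)); 
    z=np.zeros_like(m); z[y0:y1,x0:x1]=m[y0:y1,x0:x1]
    for s,c,mm in comp(z,mn=60): print(n,s,c)
    k=max(comp(z),key=lambda q:q[0][4]); out[n]=k
    ys,xs=np.nonzero(k[2]); p=np.c_[xs,ys].astype(np.float32)
    r=cv2.minAreaRect(p); print(r)
X,e=tri([ray(fs[n],*out[n][1]) for n in fs]); print("bar",X,e)
pts={"plate_fl":(224,198.5),"plate_fr":(280,214.5)}
for k,(u,v) in pts.items(): print(k,plane(fs["scene"],u,v,0.012))
print("knob",tri([ray(fs["scene"],288,194),ray(fs["side"],270.5,219)]))
# flank uphill corner top: scene crop (97,57)->, bracket
for k,u in {"foot":[(356.5,283),(383,259),(403,278),(377,303)]}.items():
    for q in u: print(k,plane(fs["scene"],*q,0.01))
E
```

```text
scene [368 258  35  33 542] [385.31734317 273.50553506]
((385.0830383300781, 273.5905456542969), (15.11166000366211, 39.253456115722656), 47.48955535888672)
side [166 282  45  35 558] [187.32258065 297.66666667]
((186.50259399414062, 298.2098388671875), (45.996219635009766, 17.131610870361328), 30.256441116333008)
bar [0.55006551 0.29441243 0.05480031] [np.float64(0.0005207423314443448), np.float64(0.000520742331444326)]
plate_fl [ 0.60327523 -0.11220591  0.012     ]
plate_fr [0.55287527 0.02504763 0.012     ]
knob (array([0.51403402, 0.01721557, 0.05207042]), [np.float64(0.001122626247772399), np.float64(0.0011226262477724324)])
foot [0.58631216 0.25826475 0.01      ]
foot [0.49946946 0.27685575 0.01      ]
foot [0.51223533 0.33286988 0.01      ]
foot [0.59752571 0.31478637 0.01      ]
```

Bar comes out at (0.550, 0.294), triangulated z 0.055 against the 0.051 expected. The rest foot measures 89 x 57 mm against 90 x 60, yaw about 168°. Now wrist views of the V-block and the bar.

```bash
cat >> h.py <<'E'
from scipy.spatial.transform import Rotation as Ro
def tool(yaw,pitch=0.,base_yaw=None):
    """tool pointing down, tool x along heading yaw; pitch>0 tips heading downhill (tool z -> -groove z)"""
    x=np.array([np.cos(yaw),np.sin(yaw),0]); 
    gx=np.array([np.cos(pitch)*x[0],np.cos(pitch)*x[1],-np.sin(pitch)])
    gz=np.array([np.sin(pitch)*x[0],np.sin(pitch)*x[1],np.cos(pitch)])
    z=-gz; y=np.cross(z,gx); return np.c_[gx,y,z]
def rv(M): return Ro.from_matrix(M).as_rotvec()
E
python3 - <<'E'
from h import *
f=ctrl.grab_frame("wrist"); s=ctrl.get_state()
M=Ro.from_rotvec(s["eef_rot"]).as_matrix(); c=-np.array(f["R"]).T@f["t"]
print("cam in tool",M.T@(c-s["eef_pos"]),"axis",M.T@np.array(f["R"])[2],"tcp px",proj(f,s["eef_pos"],True)); print(M)
for nm,yaw,p in(("vb",np.radians(110.2),(0.548,-.065,.25)),("bar",np.radians(167.9),(.55,.2945,.2))):
    for k in(0,np.pi):
        q=ctrl.solve_ik(p,rv(tool(yaw+k))); print(nm,k,None if q is None else np.round(q,2))
E
```

```text
cam in tool [ 0.07724772 -0.00147308 -0.14285046] axis [-3.00015288e-01 -2.49987347e-04  9.53934361e-01] tcp px [255.6041446  246.16524681]
[[ 9.28762357e-01  3.70675676e-01 -1.63706512e-04]
 [ 3.70675697e-01 -9.28762101e-01  6.97697265e-04]
 [ 1.06575001e-04 -7.08676982e-04 -9.99999743e-01]]
vb 0 [-0.24  0.27  1.59 -0.    1.28 -0.6 ]
vb 3.141592653589793 [-0.24  0.27  1.59 -0.    1.28  2.55]
bar 0 [ 0.38  0.42  1.49 -0.    1.23 -0.98]
bar 3.141592653589793 [ 0.38  0.42  1.49 -0.    1.23  2.16]
```

Run:
```python
from h import *
ctrl.goto([0.548-.345*.03,-.065+.03*.939,.22],rv(tool(np.radians(110.2)))); ctrl.sleep(.3)
f=ctrl.grab_frame("wrist"); cv2.imwrite("pics/w_vb.png",f["color"][:,:,::-1]); np.save("w_vb.npy",f,allow_pickle=True)
ctrl.goto([0.55,.2945,.19],rv(tool(np.radians(167.9)))); ctrl.sleep(.3)
f=ctrl.grab_frame("wrist"); cv2.imwrite("pics/w_bar.png",f["color"][:,:,::-1]); np.save("w_bar.npy",f,allow_pickle=True)
print(ctrl.get_state()["time"])
```

```text
4.4333
```

View pics/w_vb.png

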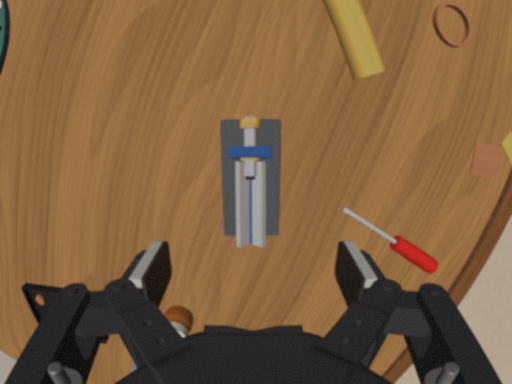

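View pics/w_bar.png

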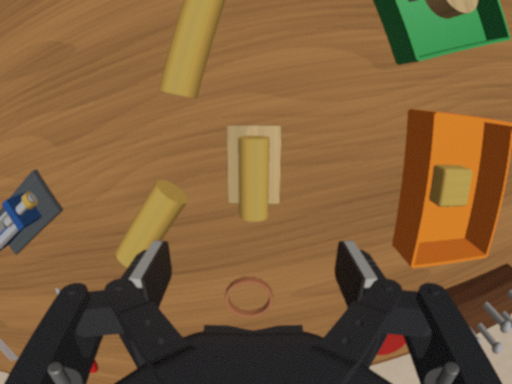

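Wrist picture 1: V-block plate spans (221,120) to (280,235), the knob is at (250,121), and the groove's open end is at (250,246). Picture 2: the bar spans (254,137) to (254,220) on the rest foot (228–281, 126–204).

Run:
```python
from h import *
f=np.load("w_vb.npy",allow_pickle=True).item(); im=f["color"]
hsv=cv2.cvtColor(im,cv2.COLOR_RGB2HSV)
m=np.zeros(im.shape[:2],bool); m[105:240,205:295]=((hsv[...,1]<90)&(hsv[...,2]<110)|(hsv[...,0]>95)&(hsv[...,0]<130))[105:240,205:295]
k=max(comp(m),key=lambda q:q[0][4]); print(k[0])
cs,_=cv2.findContours(k[2].astype(np.uint8),cv2.RETR_EXTERNAL,cv2.CHAIN_APPROX_NONE)
P=np.array([plane(f,u,v,.012,True)[:2] for u,v in max(cs,key=len)[:,0]])
r=cv2.minAreaRect((P*1000).astype(np.float32)); print("plate",r, cv2.boxPoints(r).tolist())
# flanks: bright grey
g=np.zeros(im.shape[:2],bool); g[158:255,228:275]=((hsv[...,1]<60)&(hsv[...,2]>120))[158:255,228:275]
for s,c,mm in comp(g): print("flank",s,c)
def crop(x,y,w,h,s,n): cv2.imwrite(n,cv2.resize(im[y:y+h,x:x+w],None,fx=s,fy=s,interpolation=cv2.INTER_CUBIC)[:,:,::-1])
crop(205,110,100,145,4,"pics/w_vbz.png")
f=np.load("w_bar.npy",allow_pickle=True).item(); im=f["color"]
hsv=cv2.cvtColor(im,cv2.COLOR_RGB2HSV)
m=np.zeros(im.shape[:2],bool); m[115:235,215:295]=((hsv[...,1]>135)&(hsv[...,0]>=21)&(hsv[...,0]<35))[115:235,215:295]
k=max(comp(m),key=lambda q:q[0][4]); print(k[0],k[1])
cs,_=cv2.findContours(k[2].astype(np.uint8),cv2.RETR_EXTERNAL,cv2.CHAIN_APPROX_NONE)
P=np.array([plane(f,u,v,.051,True)[:2] for u,v in max(cs,key=len)[:,0]])
print("bar@.051",cv2.minAreaRect((P*1000).astype(np.float32)))
crop(205,110,100,145,4,"pics/w_barz.png")
```

```text
[ 221  119   60  117 3975]
plate ((542.4581298828125, -57.35845184326172), (70.90046691894531, 149.1784210205078), 20.3794002532959) [[483.2522888183594, 0.21699810028076172], [535.2013549804688, -139.62393188476562], [601.6639404296875, -114.93389892578125], [549.7149047851562, 24.907028198242188]]
flank [ 235  161   31   86 2330] [249.77553648 202.76995708]
[ 242  138   26   83 1702] [256.20094007 178.12925969]
bar@.051 ((553.6968994140625, 296.0174560546875), (24.84614372253418, 84.52421569824219), 77.86676788330078)
```

View pics/w_vbz.png

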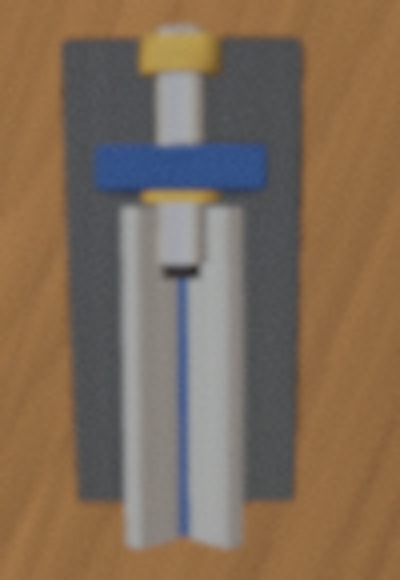

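View pics/w_barz.png

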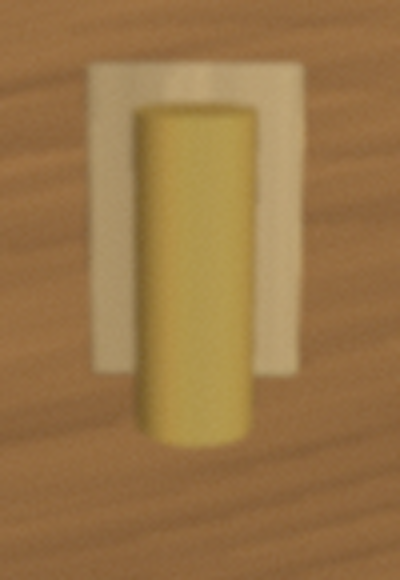

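Run:
```python
from h import *
f=np.load("w_vb.npy",allow_pickle=True).item()
cz=lambda u,v:(205+u/4-.375,110+v/4-.375)
yaw=np.radians(110.38); d=np.array([np.cos(yaw),np.sin(yaw)]); l=np.array([-d[1],d[0]])
C=np.array([.54246,-.05736]); O=C-.01*d; print("O",O)
def g(u,v,z):
    p=plane(f,*cz(u,v),z,True)[:2]-O; return np.round([p@d*1000,p@l*1000],1)
print("blue line top(near nose), bottom end", g(182,278,.039), g(184,533,.0535))
s=np.sin(.2094);c=np.cos(.2094)
zz=lambda x,z:.042-x*s+z*c
print("flank outer edges top uphill", g(128,545,zz(-.056,.0123)),g(240,545,zz(-.056,.0123)),"expect x",(-.056*c+.0123*s)*1e3)
print("flank outer downhill", g(121,207,zz(.04,.0123)),g(243,207,zz(.04,.0123)),"expect",(.04*c+.0123*s)*1e3)
print("bracket top corners", g(94,190,zz(.044,.034)),g(266,190,zz(.044,.034)),"expect",(.044*c+.034*s)*1e3)
print("nose tip", g(182,272,zz(.02,.026)), "groove offset", .026*s)
f=np.load("w_bar.npy",allow_pickle=True).item()
F=[plane(f,*cz(*q),.01,True)[:2] for q in((90,63),(303,63),(298,375),(93,375))]
F=np.array(F); print("foot",F.mean(0), np.linalg.norm(F-np.roll(F,-1,0),axis=1), np.degrees(np.arctan2(*((F[0]+F[1]-F[2]-F[3])[::-1]))))
B=np.array([plane(f,*cz(*q),.051,True)[:2] for q in((135,130),(257,130),(252,420),(136,420))])
print("bar w",np.linalg.norm(B[0]-B[1]),np.linalg.norm(B[2]-B[3]),B.mean(0),np.degrees(np.arctan2(*((B[0]+B[1]-B[2]-B[3])[::-1]))))
print("ends", plane(f,*cz(196,118),.066,True), plane(f,*cz(195,430),.066,True), plane(f,*cz(195,445),.051,True),plane(f,*cz(196,103),.036,True))
```

```text
O [ 0.54594245 -0.06673404]
blue line top(near nose), bottom end [18.8  0.1] [-54.4  -0. ]
flank outer edges top uphill [-51.9  15.7] [-52.  -15.9] expect x -52.21988717935633
flank outer downhill [40.9 16.5] [ 40.7 -16.7] expect 41.68307102329891
bracket top corners [49.7 22.1] [ 49.5 -21.7] expect 50.10653933241322
nose tip [27.2 -0.1] groove offset 0.005404699139052027
foot [0.5477951  0.29653405] [0.05781432 0.08993657 0.05949284 0.08990487] 167.6235387844575
bar w 0.029160759202075084 0.02975453628159459 [0.55245826 0.29513702] 167.41329195478457
ends [0.51124689 0.30425676 0.066     ] [0.58539594 0.28798712 0.066     ] [0.59571172 0.28578958 0.051     ] [0.51158463 0.30427589 0.036     ]
```

Everything agrees: plate 149 x 71 mm, flank edges and bracket within 1 mm of expected, nose around x = 21 mm (to be felt), bar width 29–30 mm. Now the grasp.

Run:
```python
from h import *
R=rv(tool(np.radians(167.6))); b=np.array([.5502,.2955])
ctrl.gripper_to(.055)
ctrl.goto([*b,.10],R)
print(ctrl.move_l([*b,.043],velocity=.06,guard=8))
ctrl.gripper_to(0.0,f_grip=40); s=ctrl.get_state(); print(s["finger_gap"],s["eef_pos"],s["force"])
ctrl.move_l([*b,.15],velocity=.1); ctrl.sleep(.2)
s=ctrl.get_state(); print(s["time"],s["finger_gap"],s["force"])
f=ctrl.grab_frame("wrist"); cv2.imwrite("pics/w_g.png",f["color"][:,:,::-1])
f=ctrl.grab_frame("side"); cv2.imwrite("pics/s_g.png",f["color"][:,:,::-1])
```

```text
False
0.02831422072422036 [0.55019265 0.29423409 0.04384522] [-0.75105684 -5.27898437  5.7699375 ]
8.1583 0.02825680463724406 [-0.09079367 -0.01608048 -5.20460616]
```

View pics/w_g.png

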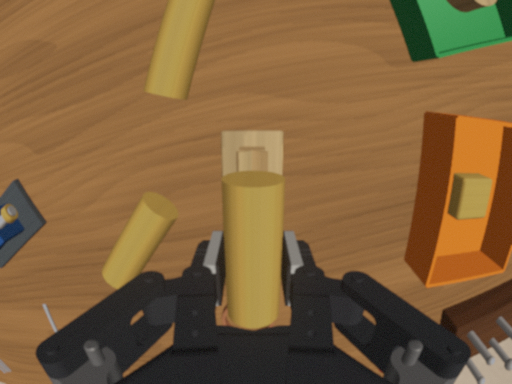

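View pics/s_g.png

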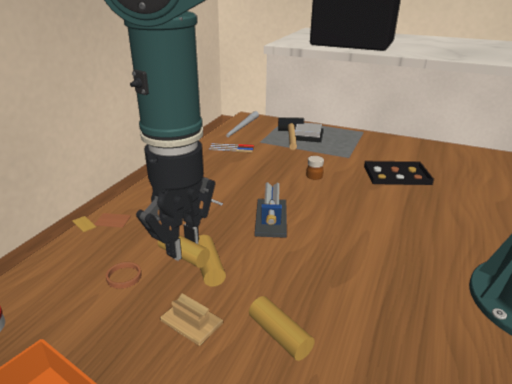

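Run:
```python
from h import *
f=ctrl.grab_frame("wrist"); s=ctrl.get_state(); M=Ro.from_rotvec(s["eef_rot"]).as_matrix(); p=s["eef_pos"]
for (u,v,z) in((253,188,.022),(253,172,-.008),(222,180,.007),(284,180,.007),(228,320,.007),(280,320,.007),(254,327,.007)):
    X=plane(f,u,v,p[2]+z,True); print(u,v,np.round(M.T@(X-p)*1000,1))
print(s["force"],s["moment"])
cv2.imwrite("pics/w_gz.png",cv2.resize(f["color"][150:350,190:320],None,fx=3,fy=3,interpolation=cv2.INTER_CUBIC)[:,:,::-1])
```

```text
253 188 [ 39.9   1.4 -22. ]
253 172 [39.3  1.5  8. ]
222 180 [ 39.2 -13.3  -7. ]
284 180 [39.2 16.2 -7. ]
228 320 [-48.1 -13.7  -7. ]
280 320 [-48.2  17.7  -7. ]
254 327 [-53.9   2.   -7. ]
[ 0.06016654  0.15326928 -4.96396552] [0.00387133 0.00226043 0.03631392]
```

View pics/w_gz.png

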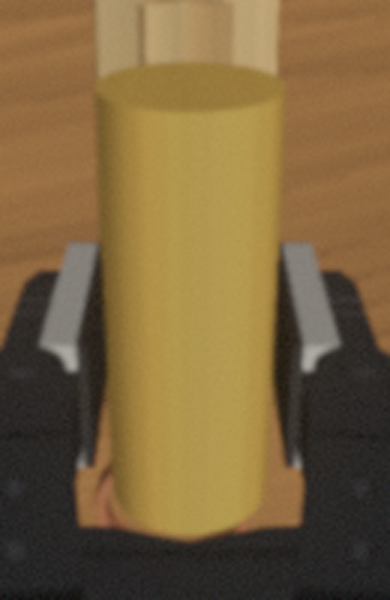

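Bar held centrally: its front end is at tool x +39.5 mm, its axis 7 mm behind the TCP. The lateral reading of 1.5 mm on a centred grip matches the 1.3 mm sideways give during the grasp. So the wrist camera reads about 1.4 mm too far along tool y, and I correct the groove position for it.

```bash
cat >> h.py <<'E'
YAW=np.radians(110.38); TH=np.radians(12)
G=tool(YAW,TH); gx=G[:,0]; gz=-G[:,2]; gy=np.cross(gz,gx)
yt=G[:,1]
O3=np.array([.54594,-.06673,.042])-.0014*yt
def gp(x,y,z): return O3+x*gx+y*gy+z*gz
def tog(X): X=np.asarray(X)-O3; return np.array([X@gx,X@gy,X@gz])
def fg(F): return np.array([F@gx,F@gy,F@gz])
E
python3 - <<'E'
from h import *
f=ctrl.grab_frame("scene"); print("jar in groove xy", np.round(tog(plane(f,189,130,.055)),3))
R=rv(G)
T=lambda x,z:gp(x+.0005,0,z-.0072)
ctrl.move_l([.5502,.2955,.2],velocity=.15)
ctrl.goto(T(-.038,.10),R)
ctrl.move_l(T(-.038,.0212+.012),velocity=.08); ctrl.sleep(.3)
s=ctrl.get_state(); f0=s["force"]; print(s["time"],fg(f0),tog(s["eef_pos"]),s["finger_gap"])
for n in("scene","side","wrist"):
    f=ctrl.grab_frame(n); cv2.imwrite(f"pics/{n}_p.png",f["color"][:,:,::-1])
E
```

```text
jar in groove xy [-0.214  0.11  -0.032]
11.5417 [ 0.57056136  0.42009252 -5.07901772] [-0.0376455  -0.00024009  0.02640875] 0.028366241165855028
```

Run:
```python
import cv2,numpy as np
a=cv2.imread("pics/scene_p.png")[140:230,200:310];b=cv2.imread("pics/side_p.png")[140:250,210:330]; 
cv2.imwrite("pics/p_z.png",np.hstack([cv2.resize(a,(400,328)),cv2.resize(b,(358,328))]))
```

```text
(no output)
```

View pics/p_z.png

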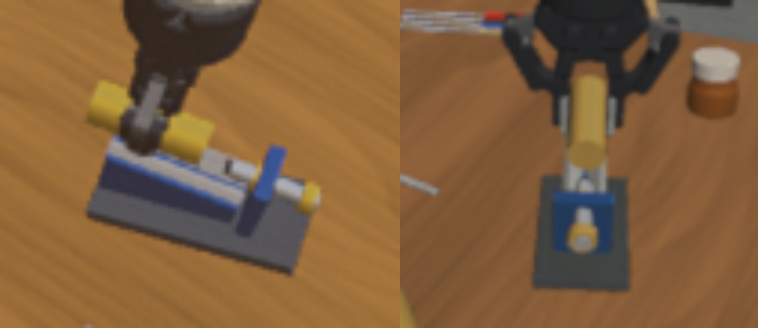

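View pics/wrist_p.png

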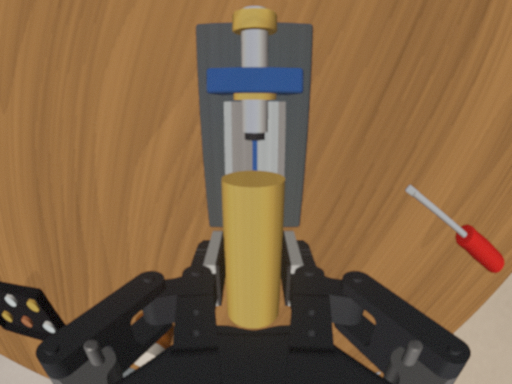

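The bar hangs over the groove. In the wrist view its front is at (253,180), the groove line at col 254, and the nose at (255,135) is clear. Lowering with a guard.

Run:
```python
from h import *
T=lambda x,z:gp(x+.0005,0,z-.0072)
ctrl.move_l(T(-.038,.0212+.004),velocity=.03); ctrl.sleep(.2)
s=ctrl.get_state(); f0=s["force"]; print(fg(f0),tog(s["eef_pos"]))
h=ctrl.move_l(T(-.038,.0212-.0015),velocity=.008,guard=3)
s=ctrl.get_state(); print(h,s["time"],fg(s["force"]-f0),tog(s["eef_pos"]))
ctrl.sleep(.2); s=ctrl.get_state(); print(fg(s["force"]-f0),tog(s["eef_pos"]),s["moment"])
```

```text
[ 1.22213694  0.96183696 -4.51011858] [-3.75570244e-02 -6.13092430e-05  1.80345106e-02]
True 12.8417 [-1.42633067 -3.33898887  4.75225564] [-0.0374757  -0.00071614  0.01367372]
[-1.86518281 -5.31189385  6.66658848] [-0.03737421 -0.00074217  0.01356787] [ 0.1286332  -0.67229072  0.1785283 ]
```

Run:
```python
from h import *
s=ctrl.get_state()
p=gp(-.0375,-.0010,.0138)
ctrl.move_l(p,velocity=.004); ctrl.sleep(.2)
s=ctrl.get_state(); print(s["time"],fg(s["force"]),tog(s["eef_pos"]),s["moment"])
```

```text
14.0167 [ 0.25303717 -3.70345528 -2.42171501] [-0.03725277 -0.00071503  0.01363821] [ 0.28112557 -0.63161326  0.19518071]
```

Run:
```python
from h import *
ctrl.gripper_to(.05); ctrl.sleep(.2)
s=ctrl.get_state(); print(s["time"],fg(s["force"]),tog(s["eef_pos"]),s["finger_gap"])
p=s["eef_pos"]; ctrl.move_l(gp(-.0375,-.0008,.075),velocity=.1); ctrl.sleep(.1)
for n in("scene","side","wrist"):
    f=ctrl.grab_frame(n); cv2.imwrite(f"pics/{n}_r.png",f["color"][:,:,::-1])
    if n=="wrist": np.save("w_r.npy",f,allow_pickle=True); s=ctrl.get_state(); np.save("s_r.npy",s,allow_pickle=True)
a=cv2.imread("pics/scene_r.png")[140:230,200:310];b=cv2.imread("pics/side_r.png")[140:250,210:330]; 
cv2.imwrite("pics/r_z.png",np.hstack([cv2.resize(a,(400,328)),cv2.resize(b,(358,328))]))
```

```text
14.5583 [-0.53543578 -0.6289329   0.5303853 ] [-0.03744135 -0.00080528  0.01379135] 0.05026227239259701
```

View pics/r_z.png

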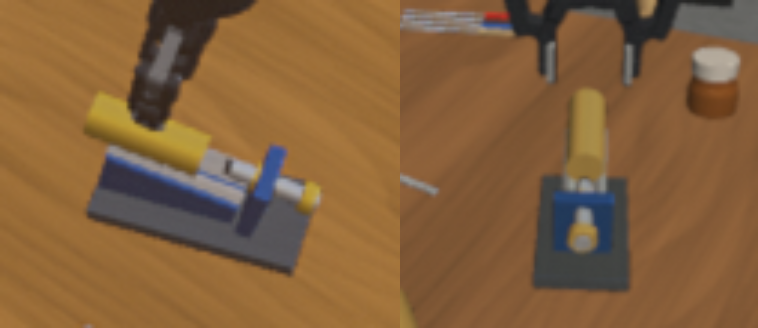

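View pics/wrist_r.png

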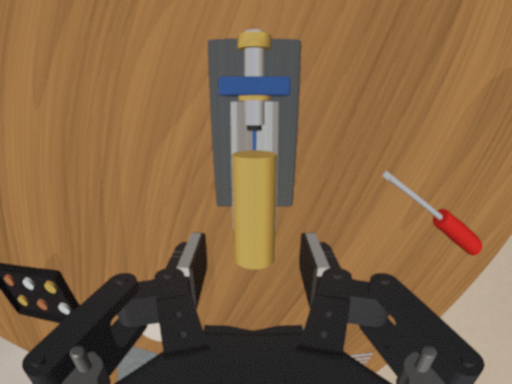

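The bar lies straight in the groove (wrist col 254, groove line col 254), well short of the nose at (254,127). Next I shut the fingers and go behind the uphill end.

Run:
```python
from h import *
y=-.0008
ctrl.gripper_to(0.0,f_grip=60)
ctrl.move_l(gp(-.108,y,.075),velocity=.12)
ctrl.move_l(gp(-.108,y,.0148),velocity=.08,guard=8); ctrl.sleep(.3)
s=ctrl.get_state(); f0=s["force"]; np.save("f0.npy",f0); print(s["time"],fg(f0),tog(s["eef_pos"]),s["finger_gap"])
h=ctrl.move_l(gp(-.085,y,.0148),velocity=.01,guard=5)
s=ctrl.get_state(); print(h,s["time"],fg(s["force"]-f0),tog(s["eef_pos"]))
f=ctrl.grab_frame("side"); cv2.imwrite("pics/side_c.png",cv2.resize(f["color"][130:260,200:340],None,fx=4,fy=4)[:,:,::-1])
```

```text
18.0417 [-0.17963646 -0.21617269  0.06246023] [-0.10819465 -0.00103063  0.01521777] 6.450271118881707e-05
False 20.4917 [-1.43661553  0.26469604  0.78765335] [-0.08507766 -0.00087088  0.01483037]
```

View pics/side_c.png

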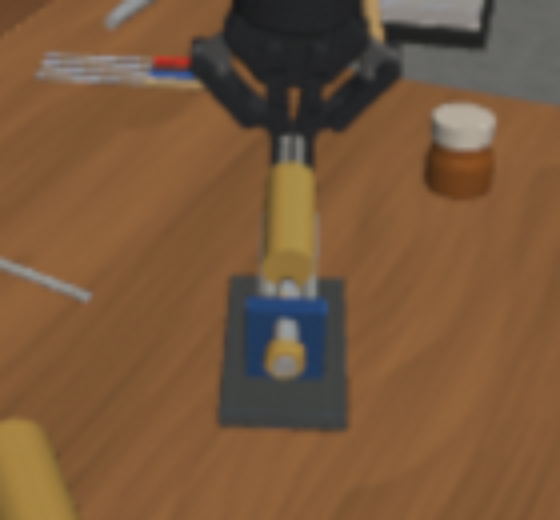

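The shut fingers touch the bar's uphill end squarely (280,150 in this crop), pushing with 1.4 N. I continue slowly until the stop is felt.

Run:
```python
from h import *
y=-.0008; f0=np.load("f0.npy")
h=ctrl.move_l(gp(-.050,y,.0148),velocity=.006,guard=3.5)
s=ctrl.get_state(); print(h,s["time"],fg(s["force"]-f0),tog(s["eef_pos"]))
ctrl.sleep(.1);s=ctrl.get_state(); print(h,s["time"],fg(s["force"]-f0),tog(s["eef_pos"]))
```

```text
True 23.25 [-0.83930505  0.23920869  0.94302132] [-0.07136496 -0.00074681  0.0146609 ]
True 23.35 [-0.67562415  0.20219609  0.14720994] [-0.07135439 -0.00059792  0.01450971]
```

Run:
```python
from h import *
y=-.0008; f0=np.load("f0.npy")
x=-.0713
for i in range(14):
    x+=.0003; h=ctrl.move_l(gp(x,y,.0148),velocity=.006,guard=5); ctrl.sleep(.05)
    s=ctrl.get_state(); F=fg(s["force"]-f0); print(h,round(s["time"],2),np.round(F,2),np.round(tog(s["eef_pos"])*1e3,2))
    if F[0]<-5.5: break
```

```text
False 23.67 [-3.9   1.03 -1.05] [-71.27  -0.73  14.65]
False 23.97 [-3.75  0.26 -1.22] [-71.16  -0.88  14.77]
False 24.27 [-5.26 -0.38 -1.64] [-71.05  -0.92  14.82]
False 24.57 [-6.28  0.56 -1.73] [-70.98  -0.95  14.87]
```

The stop is felt: force now climbs at about 1 N per 0.1 mm, matching the 8 N/mm nose. Pressing up to 10 N.

Run:
```python
from h import *
y=-.0008; f0=np.load("f0.npy")
x=-.0701
for i in range(14):
    x+=.0002; h=ctrl.move_l(gp(x,y,.0148),velocity=.005,guard=4); ctrl.sleep(.1)
    s=ctrl.get_state(); F=fg(s["force"]-f0); print(h,round(s["time"],2),np.round(F,2),np.round(tog(s["eef_pos"])*1e3,2),round(x*1e3,2))
    if F[0]<-9.4: break
for i in range(6):
    ctrl.sleep(.2); s=ctrl.get_state(); print(round(s["time"],2),np.round(fg(s["force"]-f0),2),np.round(tog(s["eef_pos"])*1e3,2))
```

```text
False 24.92 [-6.44  2.15 -0.98] [-70.96  -1.05  14.94] -69.9
False 25.27 [-5.43  1.76 -0.68] [-70.89  -1.1   14.97] -69.7
False 25.62 [-7.12  1.42 -2.2 ] [-70.82  -1.13  15.  ] -69.5
False 25.97 [-6.85  1.7  -1.65] [-70.77  -1.19  15.07] -69.3
False 26.32 [-7.6   2.7  -1.47] [-70.72  -1.2   15.07] -69.1
False 26.67 [-8.    2.18 -2.25] [-70.67  -1.25  15.12] -68.9
False 27.02 [-8.93  1.53 -1.34] [-70.61  -1.3   15.18] -68.7
False 27.37 [-9.92  3.18 -0.95] [-70.52  -1.32  15.18] -68.5
27.57 [-9.64  1.71 -1.17] [-70.55  -1.32  15.21]
27.77 [-8.57  3.08 -0.68] [-70.55  -1.35  15.21]
27.97 [-8.69  1.77 -1.04] [-70.57  -1.34  15.21]
28.17 [-9.67  2.26 -1.71] [-70.54  -1.34  15.18]
28.37 [-9.09  1.68 -1.44] [-70.55  -1.33  15.19]
28.57 [-10.29   1.54  -0.93] [-70.53  -1.35  15.2 ]
```

Run:
```python
from h import *
y=-.0008; f0=np.load("f0.npy")
ctrl.move_l(gp(-.0683,y,.0148),velocity=.005,guard=3)
L=[]
for i in range(10):
    ctrl.sleep(.1); L.append(fg(ctrl.get_state()["force"]-f0))
print(np.round(np.mean(L,0),2),np.round(np.min(L,0),2),np.round(np.max(L,0),2))
ctrl.move_l(gp(-.0735,y,.0148),velocity=.003); ctrl.sleep(.1)
s=ctrl.get_state(); print(s["time"],fg(s["force"]-f0),tog(s["eef_pos"])*1e3)
ctrl.move_l(gp(-.100,y,.0148),velocity=.05)
ctrl.move_l(gp(-.100,y,.085),velocity=.1)
ctrl.move_l(gp(-.075,y,.11),velocity=.1); ctrl.sleep(.2)
print(ctrl.get_state()["time"])
for n in("scene","side","wrist"):
    f=ctrl.grab_frame(n); cv2.imwrite(f"pics/{n}_f.png",f["color"][:,:,::-1])
a=cv2.imread("pics/scene_f.png")[140:230,200:310];b=cv2.imread("pics/wrist_f.png")[20:280,180:330]
cv2.imwrite("pics/f_z.png",np.hstack([cv2.resize(a,(480,393)),cv2.resize(b,(227,393))]))
```

```text
[-9.79  2.44 -0.8 ] [-10.81   1.69  -1.41] [-9.11  3.41 -0.33]
31.8 [0.45621789 0.15358892 0.56366695] [-73.47448685  -0.7867806   14.79627415]
34.0333
```

View pics/f_z.png

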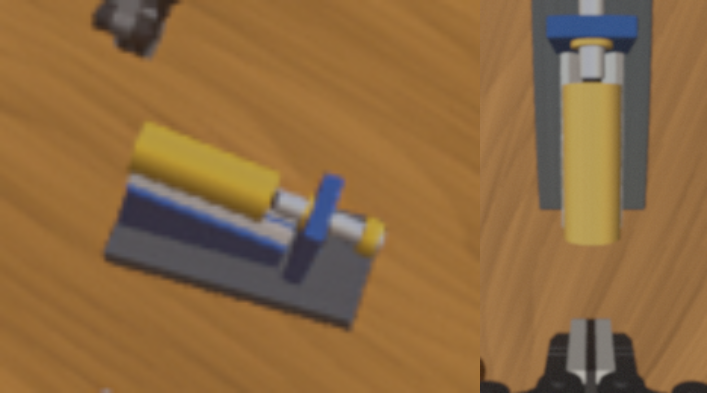

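View pics/wrist_f.png

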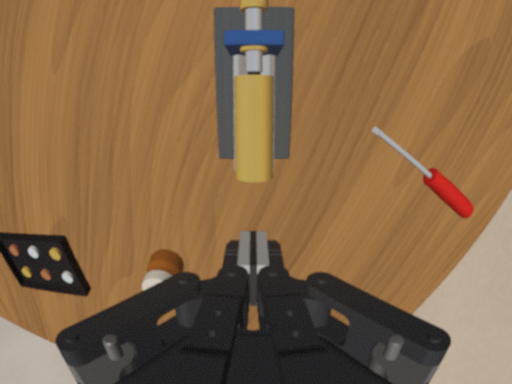

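View pics/side_f.png

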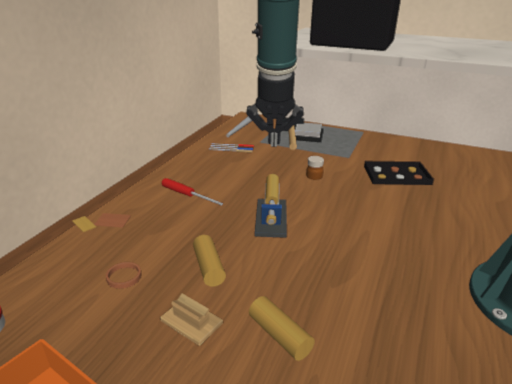

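The bar lies in the groove with its end against the nose: no gap in the scene view at about (264,187), and the bar is on the groove line at wrist col 254. The jar, screwdriver and bangle are at the same side-view pixels as at the start.

Run:
```python
from h import *
ctrl.hand_in()
```

```text
the job is handed in; nothing more can be done
```

The job is handed in. The brass bar is lying in the groove with its end against the stop; `hand_in` gives no verdict.

- **Laying it down:** I took the smallest cylinder from the rest. I laid it in the groove at about x = -38 mm and let go with only a few newtons of contact.
- **Pressing home:** I pushed the uphill end with shut fingers until I felt the stop. I then held about 9.3 N for 1.2 s and about 9.8 N for 1 s. The highest push I read was 10.8 N. I backed off slowly and finished at about 34 s of the 61 s allowed.
- **Last checks:** The pictures show the bar on the groove line and touching the nose with no visible gap. The jar, screwdriver and bangle look unmoved.
- **Force at the stop:** I could not measure it directly. About 0.8 mm of travel after first contact suggests roughly 6 N, and a 9.8 N push with the full 5 N drag would leave 4.8 N. Both are above the 3.5 N needed.
- **Disagreements:**
  - The wrist camera read about 1.4 mm off to the side, which I corrected for. On lowering, the bar still met one flank first, with up to 5 N sideways, until I let go.
  - The first guard stop during the push came just as the bar reached the nose, with the force falling back to 0.7 N, so I confirmed the stop in small steps.

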